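Clear the U-bolt and offer up the offset lever

ROBOT

A 6-joint arm with a two-finger parallel gripper is mounted at the origin on the work surface. World frame = base frame: x ahead of the robot, y to its left, z up, the work surface at z = 0. Lengths are in m, angles in rad, forces in N, time in s.
With the tool pointing down it reaches from about 0.25 to 0.775 m from the base axis. Payload 4 kg.
Tool frame: the origin (TCP) lies midway between the tips of the shut fingers; the grasp point (between the pads) lies 19 mm behind it (robot.tcp_to_grasp is the distance from the TCP to the grasp point, in m); z points along the fingers, x is the direction in which the jaws open and shut, and the axes are right-handed (so a half turn about z gives the same grasp; the last joint's range is limited). The gripper opens to 94 mm and grips with 3 to 60 N. Pads are 16 mm wide; open, the fingers measure 119 mm over their backs; the gripper's body (75 mm by 177 mm) begins 78 mm behind the grasp point.
Start: joints at [1.014, 0.087, 1.371, -0, 1.684, -0.103], TCP at [0.241, 0.494, 0.206] pointing down, gripper open.
Joint ranges: [-3.1, 3.1], [-0.76, 2.03], [0.27, 2.55], [-1.08, 4.22], [0.17, 2.65], [-2.57, 2.57]. Speed limits (rad/s): [2.79, 2.79, 3.14, 3.14, 3.14, 3.14].

INTERFACE

Orientations are given as [roll, pitch, yaw] about the fixed x, y, z axes, in that order (R = Rz(yaw) Ry(pitch) Rx(roll)).
In Python, from bench import get_obs, vision, robot gives the robot as it stands.
- The arm moves only by the tool servo_tool, never from a script. Its argument "targets" is text: rows parted by semicolons, each of 7 numbers parted by spaces: the opening, from 0 (shut) to 1 (fully open), then the shift along the tool's x, y, z as a fraction of full scale, then the turn, a rotation vector about the tool's x, y, z as a fraction of full scale. A call has 1 to 12 rows; each row is the pose to reach, as a shift and turn from the pose commanded when the call began, along the tool's axes at that moment, turning the shorter way round; what a row does not reach only later rows make up. Full scale, the value 1, is 0.25 m for a shift and pi rad for a turn. A row lasts 1/12 s, in which the tool goes at most 41.7 mm and 7.16 degrees, less where a joint would pass 70% of its speed; a pose out of reach is approached as far as the arm can. A call with a number of a shift or a turn outside -1 to 1 is refused whole. A call with a gripper value outside its range is refused whole. The fingers move at their own pace and stop on an object; the grip force is fixed at half the most. Time passes only in rows, so rows that repeat a pose let the fingers close. It gives the time, the measured TCP pose, the force and the opening at its end, in the units of the state.
- get_obs(): the state, without advancing time (a new reading comes with each control period).
- vision.snapshot(name): name is "scene" or "top" or "wrist"; returns a dict with "image" (420x560x3 uint8, red, green, blue), "mtx" (3x3 intrinsics, pixels), "k1" (the pictures are not rectified: a ray, as slopes to the right and down, at radius r is drawn at 1 + k1 r^2 times it, then the intrinsics apply), "world_from_camera" (4x4, takes a point from camera to world coordinates); the wrist camera has in their place "T_tool_cam" (4x4, takes a point from camera to tool coordinates, whose origin is the TCP and whose axes are the tool frame's). Camera axes: x right, y down, z forward; pixel columns grow to the right and rows downward; lengths in m; the calibration is good to about 2 mm. A picture is of the moment at which its call begins: read the wrist's pose just before it. There is no depth.
- robot.close_job(): hands the job in, once; it reports no verdict.
The state is a dict: "time": time; "joint_positions": joint angles; "qvel": joint speeds; "joint_torque": joint torques, N m; "tool_pos": TCP position; "ee_rot": TCP orientation; "wrist_force": force on the tool from outside, world axes, zero at the start; "wrist_torque": the same for the moment, N m; "width": finger opening in m.
Only numpy, scipy, OpenCV 4.12 (cv2) and the standard library are available. Lean on these libraries where they do the work, as an engineer would, in place of code of your own. Each camera call takes 0.05 s, during which the arm holds its last target.

TASK

Lift the loose U-bolt out of the lever fixture and hang it astride the bare bar of the hanging rail, legs down, and let it hang there. Then pick up the cast offset lever at its balance point and hold it level about 30 mm above the fixture's tall spigot, big bore centred over the spigot and small eye over the short locating pin, without the lever touching the fixture. Finish while still holding it there, steady, so that I can wipe the pins before it goes on; leave the other things on the bench and the rail where they are.

Things in the scene. Friction and masses are not known exactly. Their poses are not given: they have to be found in the camera images.
- fixture: Lever fixture fixed to the bench: grey plate 250 x 110 mm, top 40 mm above the bench. Origin: centre of its underside, on the bench; x along the plate. Tall bright spigot at x = -70, y = 0; short locating pin at x = +90, y = +30; dark saddle block 34 x 28 mm, top 66 mm above the bench, at x = +10, y = 0 mm. Two 15 mm through holes beside the saddle (y = -25 and +25 mm) take the U-bolt's legs.
- spigot_tip (a point): Centre of the top of the fixture's tall spigot (29 mm in diameter on a 50 mm collar 12 mm high), 100 mm above the bench; axes as the fixture's, z up.
- pin_tip (a point): Centre of the top of the fixture's short locating pin (12 mm in diameter on a 36 mm collar 12 mm high), 75 mm above the bench.
- ubolt: Loose steel U-bolt of 10 mm round bar, 60 mm wide over the legs (40 mm between them), 110 mm tall, 0.16 kg. It stands legs down in the fixture's two holes, astride the saddle, feet on the bench. Origin: midway between the feet; y from leg to leg, z up to the round crown; the legs are straight up to z = 80 mm.
- ubolt_crown (a point): Inside of the U-bolt's crown, midway between the legs: 100 mm above its feet, 10 mm below its top.
- rail: Hanging rail on the bench, left or right of the fixture: steel bar 16 mm in diameter, 330 mm long, axis 165 mm above the bench, on two posts 20 mm in diameter at x = -150 and +150 mm (tops 177 mm above the bench, feet 70 mm wide). Origin: on the bench under the middle of the bar; x along the bar. A short U-bolt hangs near x = +100 mm; the rest of the bar is bare.
- rail_mid (a point): Middle of the rail's bar, on its axis; axes as the rail's.
- lever: Dark cast-iron offset lever, 0.65 to 0.9 kg, lying flat on hub and eye. Origin: centre of the big bore at the underside; z up, x along the straight part of the arm. Hub 56 mm wide, 40 mm high, bore 31 mm; arm 24 mm wide, from 14 to 30 mm above the underside, straight along x (y = 0) to x = 95 mm, then bent to +y to the eye, 34 mm wide and high with a 14 mm bore.
- lever_bore (a point): Centre of the lever's big bore at the underside (the lever's origin).
- lever_eye (a point): Centre of the lever's small eye at the underside: x = 160, y = 30 mm from the lever's origin.
- lever_balance (a point): The lever's balance point, on the straight part of the arm at half its thickness: x = 59, y = 8 mm from the lever's origin and 22 mm above its underside. Pinched across the arm here the lever hangs level.
- bearing: Roller bearing inner ring, 82 mm in diameter, 24 mm high, lying at the far side of the bench; a bystander.
- race: Plain bearing outer ring, 86 mm in diameter, 22 mm high, lying at the far side of the bench; a bystander.
- ubolt_short: A shorter U-bolt (75 mm tall, 60 mm wide) already hanging on the rail near x = +100 mm; a bystander.
Not all that is in view belongs to the job. Of the things that look like the lever, take the one that is farthest from the robot's base at the start.

How it is judged:
On the way, in this order (a step that is already met when the one before it is completed fails the run):
1. the U-bolt hangs astride the rail's bar, let go and at rest (z of ubolt_crown in the frame of rail_mid between 0.003 and 0.016 m and y of ubolt_crown in the frame of rail_mid between -0.02 and 0.02 m and x of ubolt_crown in the frame of rail_mid between -0.14 and 0.14 m and angle between ubolt's own z axis and vertical below 0.3 rad and contact force between ubolt and rail above 0.5 N and contact force between ubolt and the fingers below 0.1 N and linear speed of ubolt below 0.05 m/s), for 0.3 s.
2. the lever is held level above the fixture by its balance point (horizontal distance between lever_bore and spigot_tip below 0.01 m and horizontal distance between lever_eye and pin_tip below 0.015 m and z of lever_bore in the frame of spigot_tip between 0.01 and 0.06 m and angle between lever's own z axis and vertical below 0.1 rad and x of the grasp point in the frame of lever between 0.041 and 0.077 m and contact force between lever and the fingers above 2 N and contact force between lever and fixture below 0.2 N and contact force between lever and rail below 0.2 N and linear speed of lever below 0.03 m/s), for 0.2 s.
At the end, for the whole second after the job is handed in: U-bolt hangs astride the bar, let go. Lever in the fingers, gripped within 18 mm of its balance point along the arm, level within 0.1 rad, still, its underside 10 to 60 mm above the spigot tip, bore within 10 mm of the spigot axis, eye within 15 mm of the pin's (all of step 1 and all of step 2); the arm keeps its last pose, push and grip.
It fails at once if the lever knocks or rests on the fixture (contact force between lever and fixture above 1 N).
It fails at once if a bystander on the bench is disturbed (distance of any of bearing, race from where it was at the start of the episode above 0.02 m).
It fails at once if the short U-bolt on the rail is knocked along or off the bar (distance of ubolt_short from where it was at the start of the episode above 0.03 m).
It also fails if it takes over 72 s, if anything falls off the work surface, if the arm or the gripper's body presses on something with over 40 N, if the wrist force passes 120 N, or if a joint passes its speed limit or range.

## Working session

There is one attempt and no reset: what is moved stays moved. The work goes in short steps, Python scripts to look and compute and a tool call to move; the robot and the scene stay as the last step left them, time stands still between calls to the robot, and variables do not carry over. Pictures are saved under pics/ and viewed, and the job is handed in when it is done.

Besides the shell and the picture viewer there is one more tool, called after "Emit:" as name(argument=value, ...) on one line, values as JSON. servo_tool: Moves the arm, as the interface text tells. Its arguments: {"type":"object","properties":{"targets":{"type":"string"}},"required":["targets"]}

```bash
ls; mkdir -p pics; python3 - <<'E'
from bench import get_obs, vision, robot
import cv2, numpy as np
o=get_obs(); print(o)
for n in ("scene","top","wrist"):
    s=vision.snapshot(n); cv2.imwrite(f"pics/{n}0.png",s["image"][:,:,::-1]); 
    print(n,s["mtx"].tolist(),s["k1"]); print(np.round(s.get("world_from_camera",s.get("T_tool_cam")),4).tolist())
E
```

```text
pics
{'time': 0.0, 'joint_positions': array([ 1.01389551e+00,  8.79574137e-02,  1.37223581e+00, -3.54923139e-05,
        1.68360370e+00, -1.03118981e-01]), 'qvel': array([ 1.72959821e-03, -1.63688448e-03, -1.60647216e-03,  6.61587707e-04,
       -5.37490673e-05,  2.61765384e-03]), 'joint_torque': array([-1.41374428e-03, -3.40179920e+01, -3.02428830e+01,  7.19175115e-02,
        3.29849054e-02, -1.48652425e-04]), 'tool_pos': array([0.24083574, 0.49385784, 0.20431223]), 'ee_rot': array([-3.14140084e+00,  2.19619518e-03,  1.11701074e+00]), 'wrist_force': array([ 0.47774897,  0.78969171, -0.57635973]), 'wrist_torque': array([0.01906513, 0.0048996 , 0.02118003]), 'width': 0.09407066864362969}
scene [[381.195858949514, 0.0, 281.6680344712255], [0.0, 381.195858949514, 208.0352810236433], [0.0, 0.0, 1.0]] -0.00511973480824973
[[-0.2759, 0.7319, -0.623, 1.1581], [0.9611, 0.205, -0.1848, 0.2039], [-0.0076, -0.6498, -0.7601, 0.865], [0.0, 0.0, 0.0, 1.0]]
top [[409.8323373669436, 0.0, 283.86269498263863], [0.0, 409.8323373669436, 212.2221427093924], [0.0, 0.0, 1.0]] -0.05496547011644488
[[0.0137, -0.9949, 0.1001, 0.44], [-0.9998, -0.0154, -0.0158, 0.0292], [0.0173, -0.0999, -0.9948, 1.1496], [0.0, 0.0, 0.0, 1.0]]
wrist [[338.9040023621579, 0.0, 281.6783462526505], [0.0, 338.9040023621579, 209.5860944917645], [0.0, 0.0, 1.0]] -0.08677315434838892
[[1.0, -0.0001, 0.0002, -0.0003], [0.0001, 0.9585, 0.2852, -0.0842], [-0.0002, -0.2852, 0.9585, -0.1784], [0.0, 0.0, 0.0, 1.0]]
```

View pics/scene0.png

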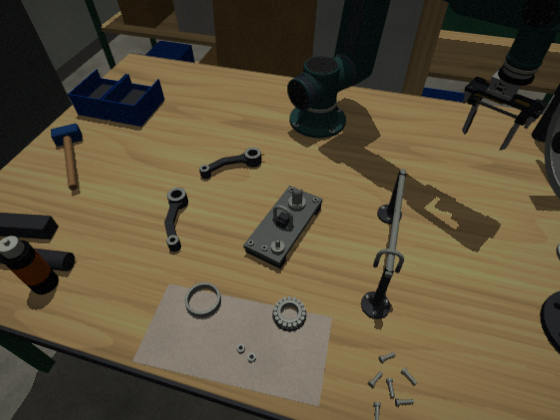

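View pics/top0.png

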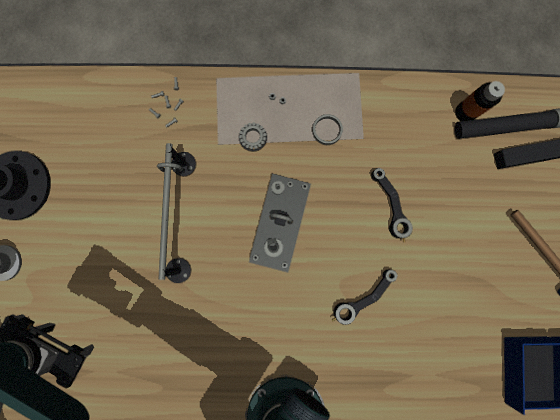

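View pics/wrist0.png

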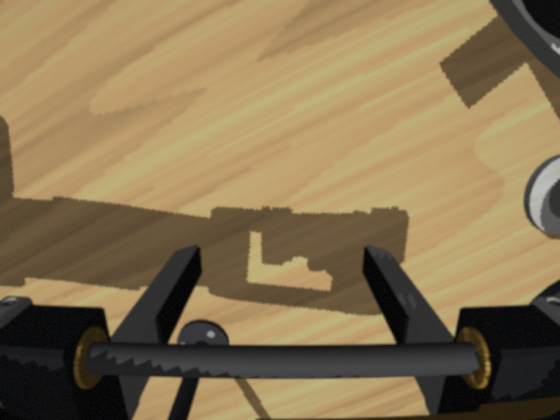

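The scene shows two levers. Top view: A has its hub at (400,228) and eye at (377,174); B has its hub at (345,313) and eye at (389,275), nearer the base at about (287,405). There are two U-bolts: the loose one on the fixture at (280,217), and the short one on the rail at (168,166). I choose lever A (farthest) and the U-bolt on the fixture, and check both in crops.

```bash
cat > h.py <<'E'
import numpy as np, cv2
from bench import get_obs, vision, robot
from scipy.spatial.transform import Rotation as R
def cam(s,o=None):
    if "world_from_camera" in s: return np.array(s["world_from_camera"])
    T=np.eye(4);T[:3,:3]=R.from_euler('xyz',o["ee_rot"]).as_matrix();T[:3,3]=o["tool_pos"]
    return T@np.array(s["T_tool_cam"])
def dist(s): return np.array([s["k1"],0,0,0,0.])
def pix2w(s,T,uv,z):
    p=cv2.undistortPoints(np.array([[uv]],float),np.array(s["mtx"]),dist(s))[0,0]
    d=T[:3,:3]@np.array([p[0],p[1],1]); c=T[:3,3]
    return c+d*(z-c[2])/d[2]
def w2pix(s,T,P):
    P=np.atleast_2d(P); C=(P-T[:3,3])@T[:3,:3]
    return cv2.projectPoints(C,np.zeros(3),np.zeros(3),np.array(s["mtx"]),dist(s))[0][:,0]
def snap(n):
    o=get_obs(); s=vision.snapshot(n); return s,cam(s,o),o
E
python3 - <<'E'
from h import *
s,T,o=snap("top")
im=s["image"][:,:,::-1]
def crop(im,x,y,w,h,f): return cv2.resize(im[y:y+h,x:x+w],None,fx=f,fy=f,interpolation=cv2.INTER_CUBIC)
cv2.imwrite("pics/topA.png",np.hstack([crop(im,240,165,80,120,5),crop(im,350,160,80,120,5)]))
cv2.imwrite("pics/topB.png",crop(im,140,130,80,160,3.7))
for n,uv,z in [("spig",(273,246),.1),("pin",(278,188),.075),("ub",(281,214),.11),("hub",(400,228),.04),("eye",(377,174),.034),("hubB",(345,313),.04),("eyeB",(389,275),.034),("rail1",(168,147),.165),("rail2",(163,278),.165),("bear",(252,137),.02),("race",(327,129),.02)]:
    p=pix2w(s,T,uv,z); print(n,np.round(p,3),round(np.hypot(*p[:2]),3))
s,T,o=snap("scene"); im=s["image"][:,:,::-1]
cv2.imwrite("pics/scA.png",np.hstack([crop(im,235,170,100,110,4),crop(im,150,170,60,110,4)]))
E
```

```text
spig [0.459 0.039 0.1  ] 0.46
pin [0.612 0.029 0.075] 0.613
ub [0.54 0.02 0.11] 0.54
hub [ 0.513 -0.307  0.04 ] 0.598
eye [ 0.663 -0.246  0.034] 0.707
hubB [ 0.283 -0.156  0.04 ] 0.323
eyeB [ 0.385 -0.277  0.034] 0.474
rail1 [0.696 0.3   0.165] 0.758
rail2 [0.377 0.299 0.165] 0.482
bear [0.766 0.104 0.02 ] 0.773
race [ 0.793 -0.108  0.02 ] 0.801
```

View pics/topA.png

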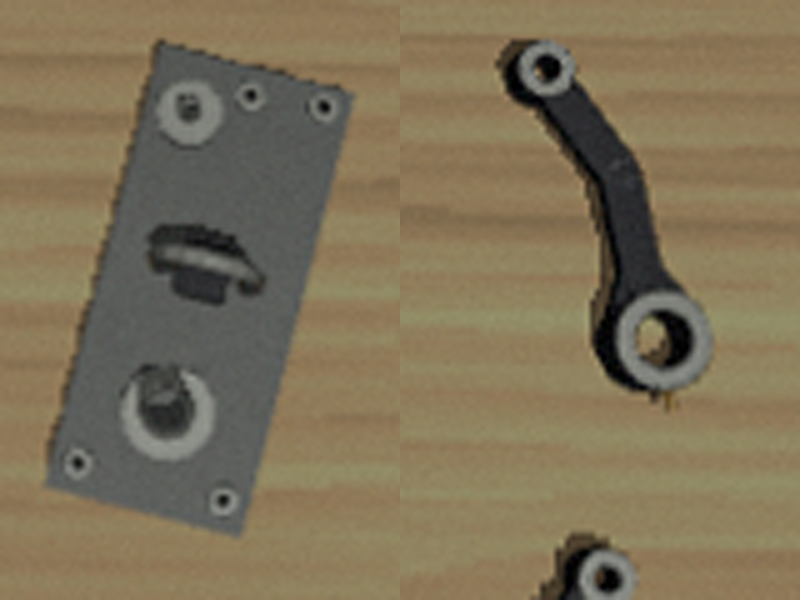

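View pics/topB.png

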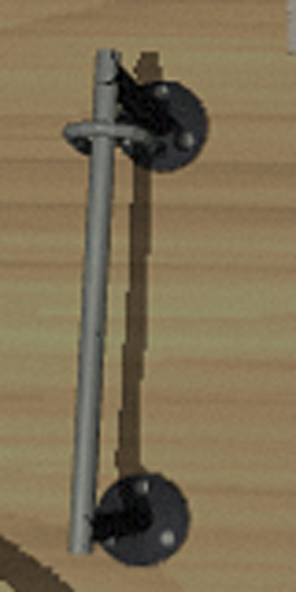

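View pics/scA.png

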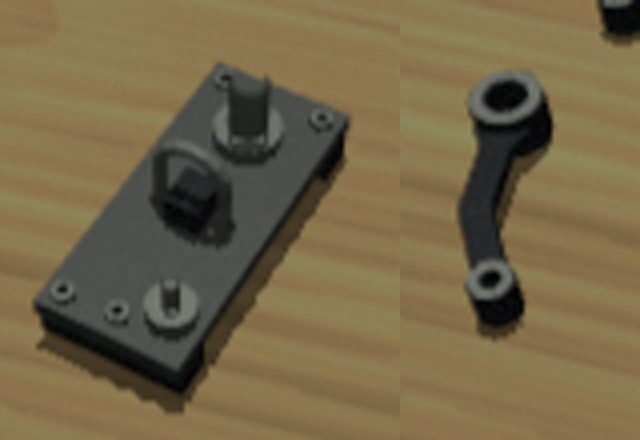

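Lever A (hub 513,-307 mm) is the farther of the two, and its crop shows hub, arm and eye clearly. The U-bolt stands astride the saddle. I'm moving to a viewing pose over the fixture.

```bash
cat >> h.py <<'E'
def rel(pos,yaw,pos0=None,eul0=None):
    o=get_obs(); 
    p0=np.array(o["tool_pos"] if pos0 is None else pos0); R0=R.from_euler('xyz',o["ee_rot"] if eul0 is None else eul0)
    Rt=R.from_euler('xyz',[np.pi,0,yaw])
    d=R0.inv().apply(np.array(pos)-p0)/.25; r=(R0.inv()*Rt).as_rotvec()/np.pi
    return np.round(np.r_[d,r],4)
E
python3 - <<'E'
from h import *
print(rel((.241,.494,.34),1.117)); print(rel((.42,.04,.34),1.32))
E
```

```text
[-9.000e-04  3.000e-04 -5.403e-01 -0.000e+00  3.000e-04  0.000e+00]
[-1.3193e+00  1.4399e+00 -5.3910e-01 -1.0000e-04  3.0000e-04 -6.4600e-02]
```

Emit:
servo_tool(targets="1 0 0 -0.54 0 0 0;1 0 0 -0.54 0 0 0;1 0 0 -0.54 0 0 0;1 0 0 -0.54 0 0 0;1 -0.66 0.72 -0.54 0 0 -0.065;1 -0.66 0.72 -0.54 0 0 -0.065;1 -0.66 0.72 -0.54 0 0 -0.065;1 -0.66 0.72 -0.54 0 0 -0.065;1 -0.66 0.72 -0.54 0 0 -0.065;1 -0.66 0.72 -0.54 0 0 -0.065;1 -0.66 0.72 -0.54 0 0 -0.065;1 -0.66 0.72 -0.54 0 0 -0.065")

```text
time: 1.25
tool_pos: [0.3312, 0.2658, 0.3406]
ee_rot: [3.141, -0.001, 1.317]
wrist_force: [-0.0, 0.1, -0.0]
width: 0.0941
```

```bash
python3 - <<'E'
from h import *
o=get_obs();print(o["tool_pos"],o["ee_rot"],o["time"]);print(rel((.42,.04,.34),1.32))
s,T,o=snap("wrist"); cv2.imwrite("pics/w1.png",s["image"][:,:,::-1])
E
```

```text
[0.33117534 0.26578656 0.34055383] [ 3.14130133e+00 -8.03090471e-04  1.31690847e+00] 1.25
[-7.850e-01  5.708e-01  1.800e-03  1.000e-04 -3.000e-04 -1.000e-03]
```

View pics/w1.png

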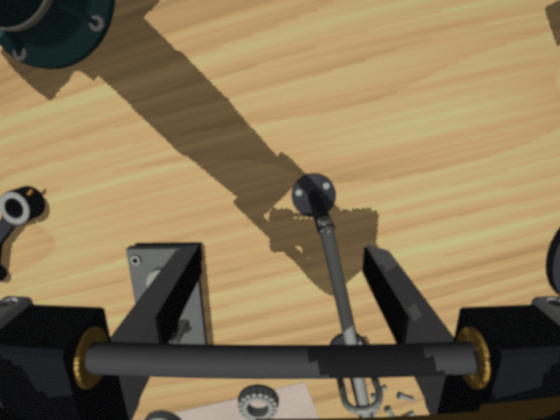

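Image down is outward from the base: the rail's near post is at (314,195), and the fixture at (165,290) is hidden by the fingers. I'm shifting further out so the fixture shows between the base and the fingers.

```bash
python3 - <<'E'
from h import *
print(rel((.57,.03,.34),1.32))
E
```

```text
[-6.7990e-01  1.1628e+00  1.0000e-03 -1.0000e-04 -2.0000e-04 -2.0000e-04]
```

Emit:
servo_tool(targets="1 -0.68 1 0 0 0 0;1 -0.68 1 0 0 0 0;1 -0.68 1 0 0 0 0;1 -0.68 1 0 0 0 0;1 -0.68 1 0 0 0 0;1 -0.68 1 0 0 0 0;1 -0.68 1 0 0 0 0;1 -0.68 1 0 0 0 0;1 -0.68 1 0 0 0 0;1 -0.68 1 0 0 0 0;1 -0.68 1 0 0 0 0;1 -0.68 1 0 0 0 0")

```text
time: 2.3
tool_pos: [0.53, 0.0427, 0.3413]
ee_rot: [3.141, -0.001, 1.324]
wrist_force: [-0.0, 0.8, -0.1]
width: 0.0943
```

```bash
python3 - <<'E'
from h import *
s,T,o=snap("wrist"); print(o["tool_pos"],o["ee_rot"]);cv2.imwrite("pics/w2.png",s["image"][:,:,::-1])
import pickle; pickle.dump((s,T,o),open("w2.pkl","wb"))
im=s["image"][:,:,::-1]; 
E
```

```text
[0.53004026 0.04272058 0.34127508] [ 3.14061513e+00 -8.11373586e-04  1.32437768e+00]
```

View pics/w2.png

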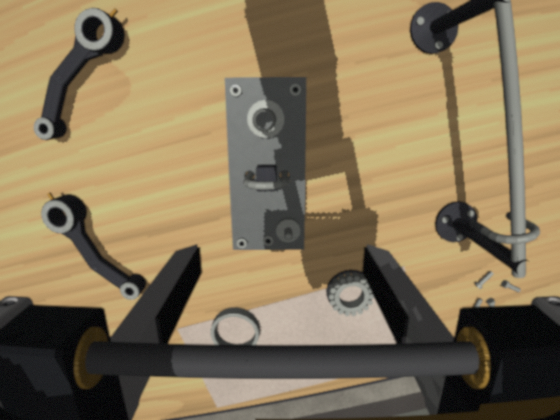

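All the parts are in view. Fixture: spigot about (264,122), U-bolt (267,180), pin (287,230). Lever A: hub (59,215), eye (130,291). Rail from (503,3) to (519,272). Zooming in for exact pixels.

```bash
python3 - <<'E'
import pickle,cv2,numpy as np
s,T,o=pickle.load(open("w2.pkl","rb")); im=s["image"][:,:,::-1]
def crop(x,y,w,h,f,n):
    c=cv2.resize(im[y:y+h,x:x+w],None,fx=f,fy=f,interpolation=cv2.INTER_CUBIC).copy()
    c=cv2.convertScaleAbs(c,alpha=1.6,beta=20)
    for k in range(0,w,10): cv2.putText(c,str(x+k),(int(k*f),8),0,.3,(0,0,255),1) if k%20==0 else 0; cv2.line(c,(int(k*f),0),(int(k*f),4),(0,0,255),1)
    for k in range(0,h,10): cv2.putText(c,str(y+k),(0,int(k*f)+4),0,.3,(0,0,255),1)
    cv2.imwrite(f"pics/{n}.png",c)
crop(215,70,100,100,6,"c1");crop(215,155,100,100,6,"c2");crop(30,185,125,125,4.8,"c3");crop(400,0,160,290,2,"c4")
E
```

```text
(no output)
```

View pics/c1.png

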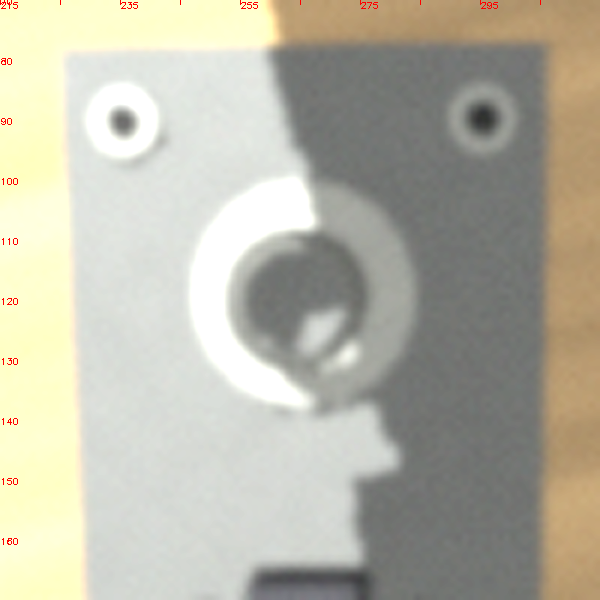

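View pics/c2.png

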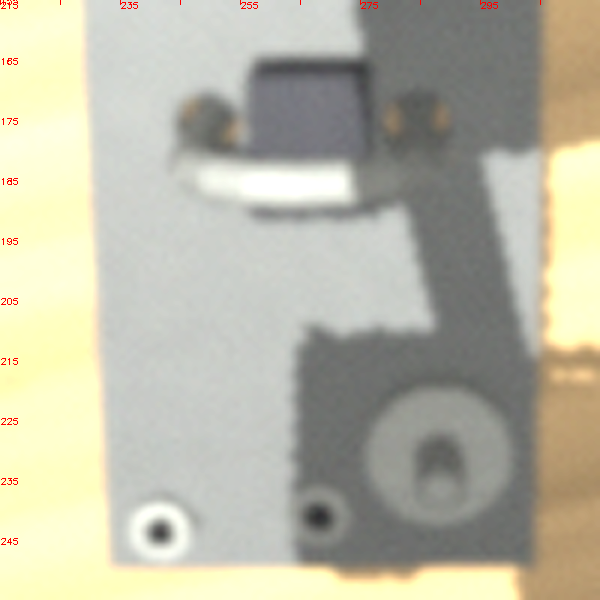

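View pics/c3.png

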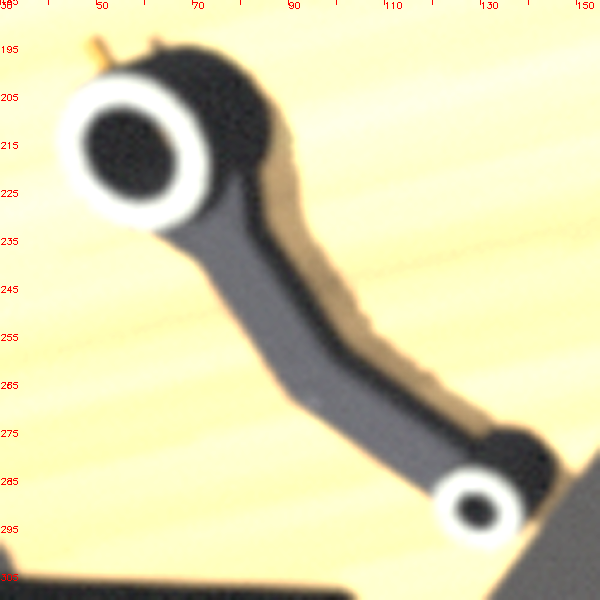

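View pics/c4.png

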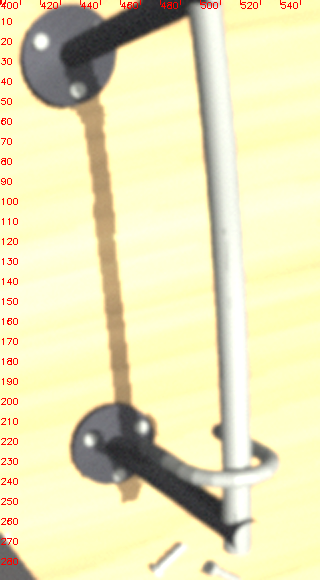

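```bash
python3 - <<'E'
from h import *
import pickle
from scipy.optimize import least_squares
s,T,o=pickle.load(open("w2.pkl","rb"))
F=np.array([[-.125,.055,.04],[-.125,-.055,.04],[.125,-.055,.04],[.125,.055,.04],[-.07,0,.052],[.09,.03,.052]])
uvA=np.array([[306,77],[226,79],[234,249],[304.5,248.5],[265.5,118.8],[288,230.5]])
def X(q,P):
    c,s_=np.cos(q[2]),np.sin(q[2]); return np.c_[q[0]+c*P[:,0]-s_*P[:,1],q[1]+s_*P[:,0]+c*P[:,1],P[:,2]]
r=least_squares(lambda q:(w2pix(s,T,X(q,F))-uvA).ravel(),[.53,.03,-.25]); qf=r.x
print("fixture",qf,np.degrees(qf[2]),r.fun.round(1))
print("spigot,pin,ub",X(qf,np.array([[-.07,0,.1],[.09,.03,.075],[.01,0,.08]])))
print("reproj tips", w2pix(s,T,X(qf,np.array([[-.07,0,.1],[.09,.03,.075],[.01,0,.11],[.01,.025,.04],[.01,-.025,.04]]))).round(1))
L=np.array([[0,0,.04],[.16,.03,.034]]); uvL=np.array([[57.8,216.8],[129.5,290.7]])
r=least_squares(lambda q:(w2pix(s,T,X(q,L))-uvL).ravel(),[.51,-.3,.2]); ql=r.x
print("lever",ql,np.degrees(ql[2]),r.fun.round(1)); print("balance",X(ql,np.array([[.059,.008,.022],[.059,0,.022]])))
for uv in [(502.5,10),(511,100),(517,200),(518.7,275)]: print(pix2w(s,T,uv,.165).round(4))
for uv in [(434.5,28.5),(456.5,221.5)]: print("foot",pix2w(s,T,uv,.006).round(4))
for uv in [(530,238),(515,218)]: print("short",pix2w(s,T,uv,.165).round(4))
pickle.dump((qf,ql),open("q.pkl","wb"))
E
```

```text
fixture [ 0.5234307   0.02345509 -0.23780212] -13.625057791517218 [ 0.6 -0.5 -1.4 -1.5 -0.8  1.1  0.4  1.1  0.4  0.1  0.7  0.5]
spigot,pin,ub [[0.45540063 0.03994479 0.1       ]
 [0.61796494 0.03140979 0.075     ]
 [0.53314928 0.02109942 0.08      ]]
reproj tips [[264.2 120. ]
 [289.  236.7]
 [265.2 186.6]
 [284.9 175.7]
 [250.1 176. ]]
lever [ 0.51310052 -0.31088636  0.20148595] 11.5442943860099 [-0.3 -0.3  0.3  0.4]
balance [[ 0.56930597 -0.2912408   0.022     ]
 [ 0.57090697 -0.29907896  0.022     ]]
[0.4034 0.3014 0.165 ]
[0.4934 0.3    0.165 ]
[0.6052 0.2994 0.165 ]
[0.703  0.2988 0.165 ]
foot [0.3895 0.3024 0.006 ]
foot [0.6868 0.2991 0.006 ]
short [0.6569 0.3143 0.165 ]
short [0.6265 0.296  0.165 ]
```

```bash
python3 - <<'E'
from h import *
print(get_obs()["tool_pos"],rel((.533,.0213,.18),1.333))
E
```

```text
[0.530066   0.04249147 0.34136426] [-7.980e-02  3.120e-02  6.454e-01  4.000e-04 -2.000e-04 -2.800e-03]
```

Emit:
servo_tool(targets="1 -0.08 0.031 0.3 0 0 -0.003;1 -0.08 0.031 0.3 0 0 -0.003;1 -0.08 0.031 0.645 0 0 -0.003;1 -0.08 0.031 0.645 0 0 -0.003;1 -0.08 0.031 0.645 0 0 -0.003;1 -0.08 0.031 0.645 0 0 -0.003;1 -0.08 0.031 0.645 0 0 -0.003;1 -0.08 0.031 0.645 0 0 -0.003")

```text
time: 3.02
tool_pos: [0.5361, 0.0197, 0.1844]
ee_rot: [3.133, -0.002, 1.331]
wrist_force: [0.3, -0.1, 0.6]
width: 0.0941
```

```bash
python3 - <<'E'
from h import *
s,T,o=snap("wrist"); print(o["tool_pos"],o["ee_rot"],rel((.533,.0213,.057),1.333)); cv2.imwrite("pics/w3.png",s["image"][:,:,::-1])
s,T,o=snap("scene"); cv2.imwrite("pics/s3.png",cv2.resize(s["image"][100:310,180:460,::-1],None,fx=2.5,fy=2.5))
E
```

```text
[0.53610462 0.01965389 0.18444182] [ 3.13273571e+00 -1.63888128e-03  1.33143091e+00] [ 3.100e-03 -1.850e-02  5.094e-01  2.900e-03 -5.000e-04 -6.000e-04]
```

View pics/w3.png

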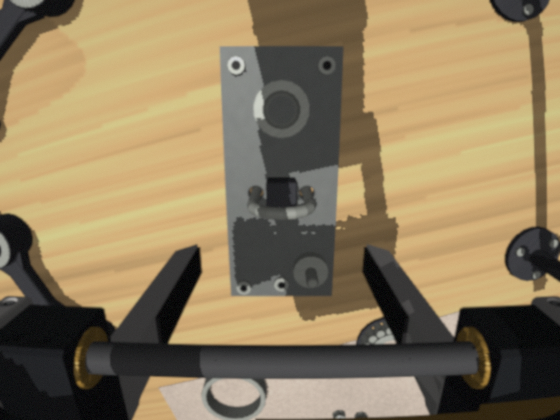

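View pics/s3.png

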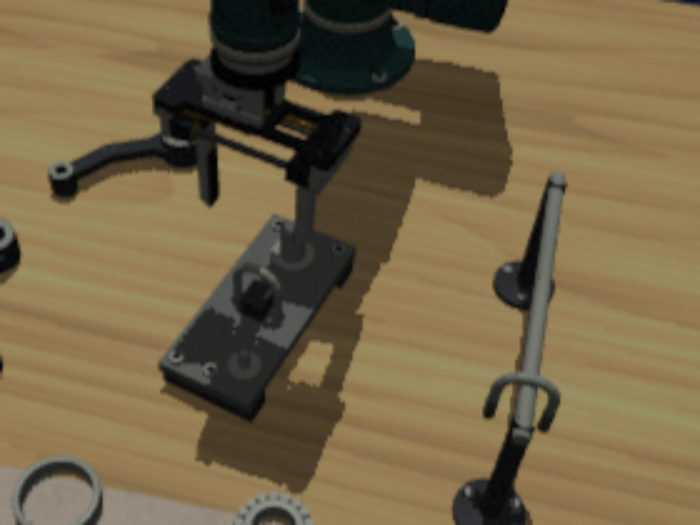

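```bash
python3 - <<'E'
from h import *
import pickle
s,T,o=snap("wrist"); qf,ql=pickle.load(open("q.pkl","rb"))
im=s["image"][:,:,::-1].copy()
def X(q,P):
    P=np.array(P,float);c,s_=np.cos(q[2]),np.sin(q[2]); return np.c_[q[0]+c*P[:,0]-s_*P[:,1],q[1]+s_*P[:,0]+c*P[:,1],P[:,2]]
th=np.linspace(0,6.28,40)
for P in ([[-.125,.055,.04],[-.125,-.055,.04],[.125,-.055,.04],[.125,.055,.04],[-.125,.055,.04]],
  np.c_[-.07+.025*np.cos(th),.025*np.sin(th),0*th+.052],np.c_[.09+.018*np.cos(th),.03+.018*np.sin(th),0*th+.052],
  np.c_[0*th+.01,.025*np.cos(th/2),.08+.025*np.sin(th/2)],[[.01,.025,.04],[.01,.025,.08]],[[.01,-.025,.04],[.01,-.025,.08]]):
    cv2.polylines(im,[np.int32(w2pix(s,T,X(qf,P))*8)],False,(0,0,255),1,cv2.LINE_AA,3)
cv2.imwrite("pics/ov3.png",cv2.resize(im[30:310,200:360],None,fx=2.1,fy=2.1,interpolation=cv2.INTER_CUBIC))
E
```

```text
(no output)
```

View pics/ov3.png

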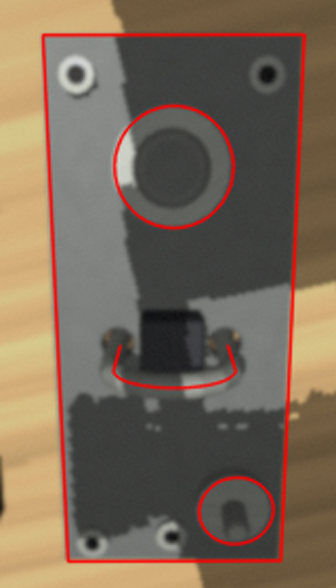

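The overlay matches the fixture and U-bolt within about 1 px. Descending.

Emit:
servo_tool(targets="1 0.003 -0.0125 0 0.003 0 0;1 0.003 -0.0125 0.1 0.003 0 0;1 0.003 -0.0125 0.2 0.003 0 0;1 0.003 -0.0125 0.3 0.003 0 0;1 0.003 -0.0125 0.4 0.003 0 0;1 0.003 -0.0125 0.5 0.003 0 0;1 0.003 -0.0125 0.505 0.003 0 0;1 0.003 -0.0125 0.505 0.003 0 0;1 0.003 -0.0125 0.505 0.003 0 0")

```text
time: 3.92
tool_pos: [0.5317, 0.0208, 0.0548]
ee_rot: [-3.135, -0.001, 1.331]
wrist_force: [0.1, 0.2, 1.1]
width: 0.0945
```

```bash
python3 - <<'E'
from h import *
s,T,o=snap("wrist"); print(o["tool_pos"],o["ee_rot"],rel((.533,.0213,.057),1.333)); cv2.imwrite("pics/w4.png",s["image"][:,:,::-1])
s,T,o=snap("scene"); cv2.imwrite("pics/s4.png",cv2.resize(s["image"][130:290,200:360,::-1],None,fx=3.7,fy=3.7))
E
```

```text
[0.5317469  0.02076907 0.05476484] [-3.13456009e+00 -5.43454730e-04  1.33058579e+00] [ 0.0029  0.0022 -0.0063 -0.0017 -0.0003 -0.0008]
```

View pics/w4.png

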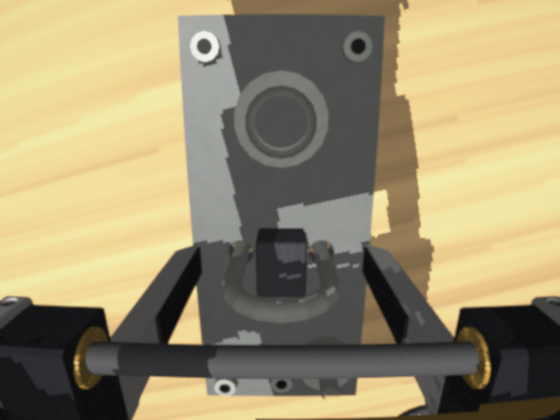

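View pics/s4.png

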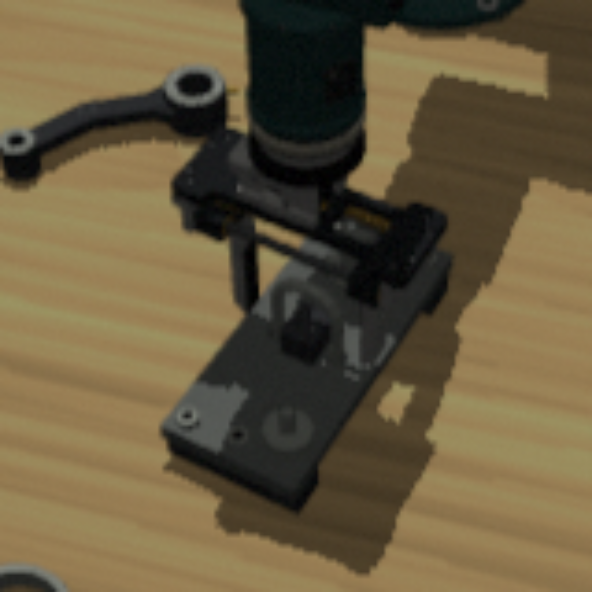

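The legs at (237,250) and (325,250) sit centred between the fingers. Closing.

Emit:
servo_tool(targets="0 0.003 0.002 -0.004 0 0 0;0 0.003 0.002 -0.004 0 0 0;0 0.003 0.002 -0.004 0 0 0;0 0.003 0.002 -0.004 0 0 0;0 0.003 0.002 -0.004 0 0 0;0 0.003 0.002 -0.004 0 0 0;0 0.003 0.002 -0.004 0 0 0;0 0.003 0.002 -0.004 0 0 0;0 0.003 0.002 -0.004 0 0 0;0 0.003 0.002 -0.004 0 0 0")

```text
time: 4.85
tool_pos: [0.5312, 0.0212, 0.0541]
ee_rot: [-3.132, 0.0, 1.33]
wrist_force: [0.7, -1.3, 1.1]
width: 0.0594
```

Emit:
servo_tool(targets="0 0 0 -0.04 0 0 0;0 0 0 -0.1 0 0 0;0 0 0 -0.17 0 0 0;0 0 0 -0.25 0 0 0;0 0 0 -0.33 0 0 0;0 0 0 -0.41 0 0 0;0 0 0 -0.5 0 0 0;0 0 0 -0.6 0 0 0;0 0 0 -0.7 0 0 0;0 0 0 -0.78 0 0 0;0 0 0 -0.84 0 0 0;0 0 0 -0.84 0 0 0")

```text
time: 5.85
tool_pos: [0.5345, 0.0213, 0.2684]
ee_rot: [-3.139, -0.002, 1.331]
wrist_force: [0.6, -1.1, -0.2]
width: 0.0591
```

```bash
python3 - <<'E'
from h import *
s,T,o=snap("wrist"); print(o["tool_pos"],o["ee_rot"],o["width"]); cv2.imwrite("pics/w5.png",s["image"][:,:,::-1])
print(rel((.52,.300,.262),np.pi/2-.009))
s,T,o=snap("scene"); cv2.imwrite("pics/s5.png",cv2.resize(s["image"][100:260,200:360,::-1],None,fx=3.7,fy=3.7))
E
```

```text
[0.53453129 0.02126141 0.26842792] [-3.13936676e+00 -2.03779278e-03  1.33107606e+00] 0.059127531661287966
[ 1.0699e+00 -3.1880e-01  1.9400e-02 -1.7000e-03 -6.0000e-04 -7.3500e-02]
```

View pics/w5.png

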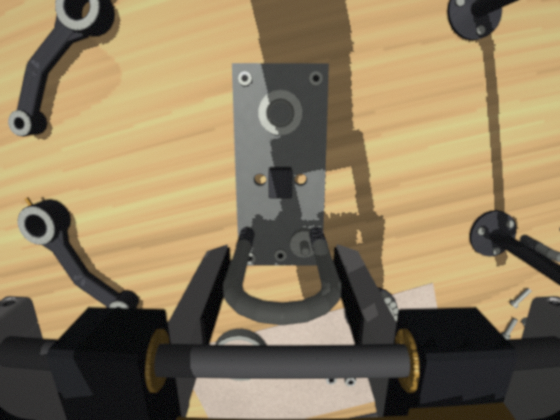

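View pics/s5.png

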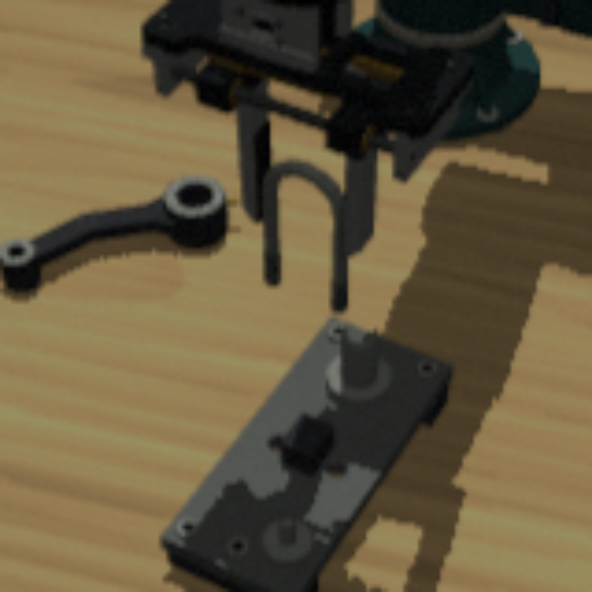

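The U-bolt is held upright and clear of the fixture. Moving over the rail.

Emit:
servo_tool(targets="0 0.12 -0.035 0.01 0 0 -0.01;0 0.24 -0.07 0.01 0 0 -0.02;0 0.36 -0.1 0.01 0 0 -0.03;0 0.48 -0.14 0.01 0 0 -0.04;0 0.6 -0.18 0.01 0 0 -0.05;0 0.72 -0.22 0.01 0 0 -0.06;0 0.84 -0.25 0.01 0 0 -0.0735;0 0.94 -0.29 0.01 0 0 -0.0735;0 1 -0.315 0.01 0 0 -0.0735;0 1 -0.315 0.01 0 0 -0.0735;0 1 -0.315 0.01 0 0 -0.0735")

```text
time: 6.87
tool_pos: [0.5151, 0.2828, 0.2599]
ee_rot: [-3.129, -0.0, 1.563]
wrist_force: [-0.3, 0.4, -2.6]
width: 0.0594
```

```bash
python3 - <<'E'
from h import *
s,T,o=snap("wrist"); print(o["tool_pos"],o["ee_rot"],o["width"]); cv2.imwrite("pics/w6.png",s["image"][:,:,::-1])
print(rel((.52,.300,.262),np.pi/2-.009))
s,T,o=snap("scene"); cv2.imwrite("pics/s6.png",cv2.resize(s["image"][90:290,300:500,::-1],None,fx=3,fy=3))
s,T,o=snap("top"); cv2.imwrite("pics/t6.png",cv2.resize(s["image"][120:300,90:290,::-1],None,fx=3,fy=3))
E
```

```text
[0.51514828 0.28280189 0.2598609 ] [-3.12874281e+00 -1.39323170e-04  1.56327475e+00] 0.05941455623855125
[ 0.0722  0.017  -0.0066 -0.0038 -0.0001  0.    ]
```

View pics/w6.png

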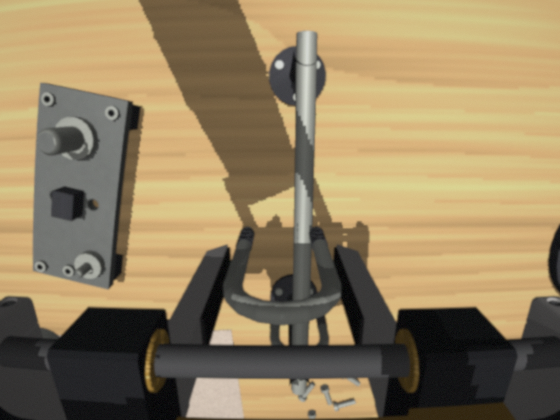

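View pics/s6.png

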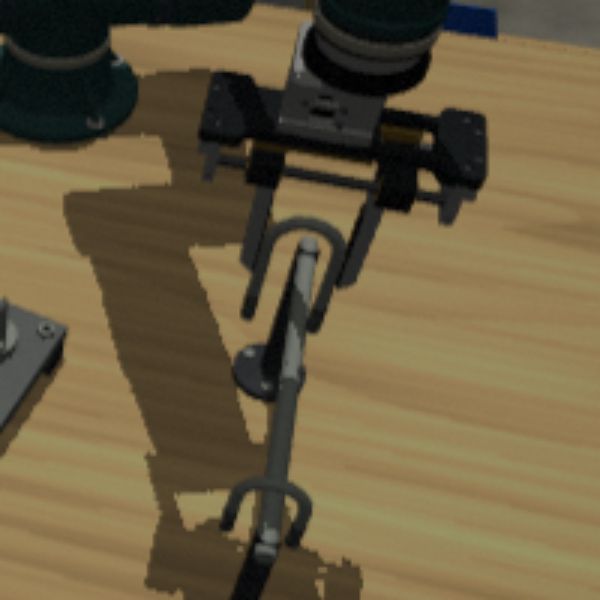

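```bash
python3 - <<'E'
from h import *
s,T,o=snap("wrist"); 
for uv in [(306.5,60),(305,150),(303,225),(298,380)]: print(pix2w(s,T,uv,.165).round(4))
print(o["tool_pos"],o["ee_rot"], w2pix(s,T,[o["tool_pos"]]))
E
```

```text
[0.3941 0.3018 0.165 ]
[0.4628 0.3009 0.165 ]
[0.5266 0.2997 0.165 ]
[0.6929 0.2962 0.165 ]
[0.51608655 0.28131626 0.26139547] [-3.13116495e+00 -1.15575203e-03  1.56013215e+00] [[281.60711713 261.34933863]]
```

Emit:
servo_tool(targets="0 0.074 0.015 0 -0.003 0 0;0 0.074 0.015 0 -0.003 0 0;0 0.074 0.015 0 -0.003 0 0;0 0.074 0.015 0.06 -0.003 0 0;0 0.074 0.015 0.14 -0.003 0 0;0 0.074 0.015 0.22 -0.003 0 0;0 0.074 0.015 0.3 -0.003 0 0;0 0.074 0.015 0.36 -0.003 0 0;0 0.074 0.015 0.42 -0.003 0 0;0 0.074 0.015 0.46 -0.003 0 0;0 0.074 0.015 0.46 -0.003 0 0;0 0.074 0.015 0.46 -0.003 0 0")

```text
time: 8.07
tool_pos: [0.5189, 0.3005, 0.147]
ee_rot: [-3.141, -0.002, 1.561]
wrist_force: [0.6, -0.6, -0.9]
width: 0.0596
```

```bash
python3 - <<'E'
from h import *
s,T,o=snap("wrist"); print(o["tool_pos"],o["ee_rot"],o["width"],o["wrist_force"]); cv2.imwrite("pics/w7.png",s["image"][:,:,::-1])
s,T,o=snap("scene"); cv2.imwrite("pics/s7.png",cv2.resize(s["image"][90:290,300:500,::-1],None,fx=3,fy=3))
E
```

```text
[0.51890203 0.30050954 0.14704555] [-3.14108386e+00 -1.58188383e-03  1.56080909e+00] 0.0595581122427757 [ 0.55098579 -0.57075641 -0.89067193]
```

View pics/w7.png

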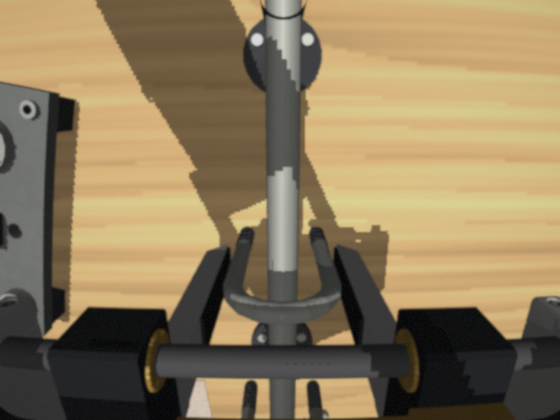

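View pics/s7.png

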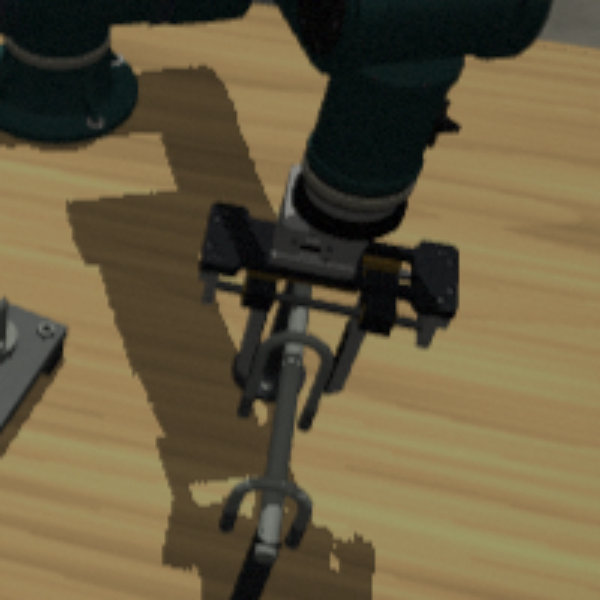

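The bar runs centred between the legs at about (283,250). Lowering the last ~20 mm.

Emit:
servo_tool(targets="0 0 0 0.02 0 0 0;0 0 0 0.04 0 0 0;0 0 0 0.055 0 0 0;0 0 0 0.065 0 0 0;0 0 0 0.07 0 0 0;0 0 0 0.072 0 0 0;0 0 0 0.072 0 0 0;0 0 0 0.072 0 0 0")

```text
time: 8.83
tool_pos: [0.519, 0.3013, 0.1294]
ee_rot: [3.141, -0.002, 1.562]
wrist_force: [-0.2, -0.3, -1.7]
width: 0.0591
```

Emit:
servo_tool(targets="0 0 0 0.004 0 0 0;0 0 0 0.008 0 0 0;0 0 0 0.008 0 0 0;0 0 0 0.008 0 0 0")

```text
time: 9.17
tool_pos: [0.5191, 0.3013, 0.1273]
ee_rot: [3.141, -0.002, 1.562]
wrist_force: [0.7, -0.4, -1.9]
width: 0.0592
```

Emit:
servo_tool(targets="0 0 0 0.003 0 0 0;0 0 0 0.006 0 0 0;0 0 0 0.006 0 0 0;0 0 0 0.006 0 0 0")

```text
time: 9.5
tool_pos: [0.5193, 0.3014, 0.127]
ee_rot: [3.14, -0.003, 1.562]
wrist_force: [-1.0, -0.8, 4.4]
width: 0.0593
```

Contact felt (+4.4 N). Releasing, then checking.

Emit:
servo_tool(targets="0.7 0 0 0 0 0 0;0.8 0 0 0 0 0 0;0.9 0 0 0 0 0 0;1 0 0 0 0 0 0;1 0 0 0 0 0 0;1 0 0 0 0 0 0;1 0 0 0 0 0 0;1 0 0 0 0 0 0")

```text
time: 10.17
tool_pos: [0.519, 0.3013, 0.1257]
ee_rot: [3.141, -0.002, 1.562]
wrist_force: [-0.2, 0.1, 0.2]
width: 0.094
```

```bash
python3 - <<'E'
from h import *
s,T,o=snap("wrist"); print(o["tool_pos"],o["ee_rot"],o["width"],o["wrist_force"]); cv2.imwrite("pics/w8.png",s["image"][:,:,::-1])
s,T,o=snap("scene"); cv2.imwrite("pics/s8.png",cv2.resize(s["image"][90:290,300:500,::-1],None,fx=3,fy=3))
E
```

```text
[0.51899408 0.30131394 0.12566573] [ 3.14133652e+00 -2.23650690e-03  1.56150812e+00] 0.09403892905941313 [-0.21864718  0.07650352  0.22938364]
```

View pics/w8.png

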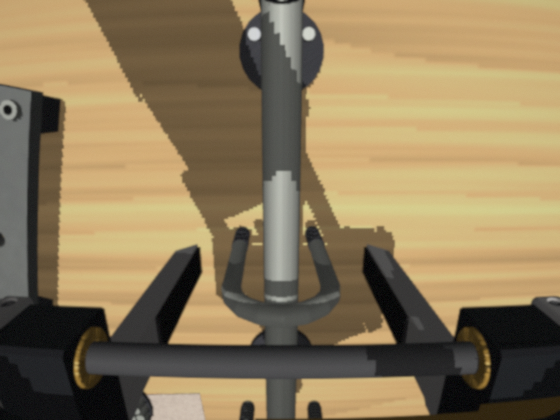

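View pics/s8.png

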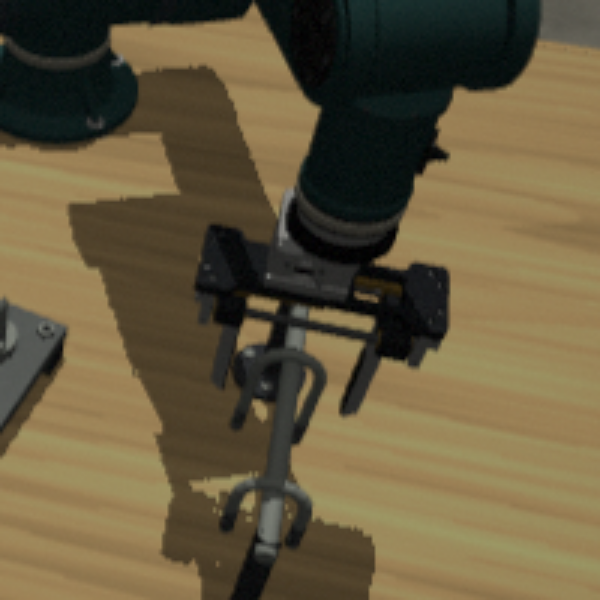

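The U-bolt hangs astride the bar with its legs at (242,235) and (313,235), clear of the fingers. Withdrawing upward and heading for lever A.

Emit:
servo_tool(targets="1 0 0 -0.05 0 0 0;1 0 0 -0.12 0 0 0;1 0 0 -0.2 0 0 0;1 0 0 -0.32 0 0 0;1 0 0 -0.46 0 0 0;1 0 0 -0.62 0 0 0;1 0 0 -0.62 0 0 0;1 -1 0.07 -0.62 0 0 0;1 -1 0.07 -0.62 0 0 0;1 -1 0.07 -0.62 0 0 0;1 -1 0.07 -0.62 0 0 0;1 -1 0.07 -0.62 0 0 0")

```text
time: 11.27
tool_pos: [0.5313, 0.0914, 0.2815]
ee_rot: [3.139, -0.002, 1.562]
wrist_force: [0.2, 0.0, -0.1]
width: 0.094
```

```bash
python3 - <<'E'
from h import *
o=get_obs();print(o["tool_pos"],o["ee_rot"],rel((.571,-.299,.28),1.7723))
s,T,o=snap("scene"); cv2.imwrite("pics/s9.png",cv2.resize(s["image"][90:290,300:500,::-1],None,fx=3,fy=3))
E
```

```text
[0.53134212 0.09139848 0.28150407] [ 3.13933883e+00 -2.35074604e-03  1.56236365e+00] [-1.5602e+00  1.7180e-01  2.7000e-03  8.0000e-04 -7.0000e-04 -6.6800e-02]
```

View pics/s9.png

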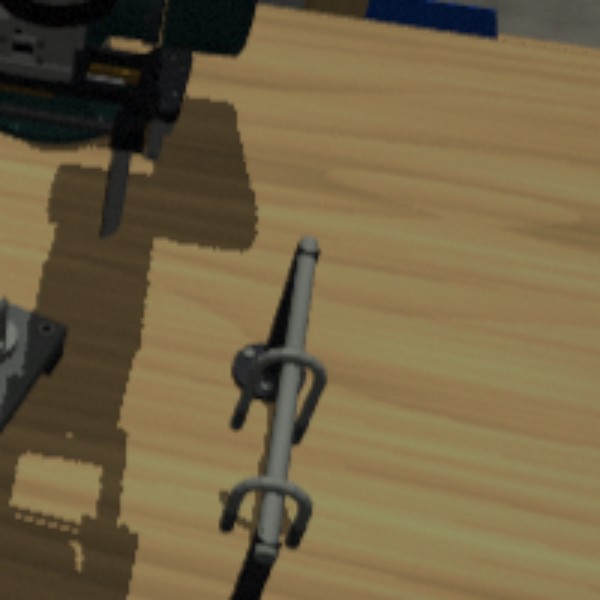

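The U-bolt still hangs undisturbed at (290,390). On to the lever.

Emit:
servo_tool(targets="1 -0.16 0.02 0 0 0 -0.01;1 -0.32 0.04 0 0 0 -0.02;1 -0.48 0.06 0 0 0 -0.03;1 -0.64 0.08 0 0 0 -0.04;1 -0.8 0.1 0 0 0 -0.05;1 -0.95 0.12 0 0 0 -0.067;1 -1 0.17 0 0 0 -0.067;1 -1 0.17 0 0 0 -0.067")

```text
time: 11.98
tool_pos: [0.5725, -0.1609, 0.2793]
ee_rot: [3.141, -0.001, 1.767]
wrist_force: [-0.6, 0.1, -0.5]
width: 0.094
```

```bash
python3 - <<'E'
from h import *
o=get_obs();print(o["tool_pos"],o["ee_rot"],rel((.571,-.299,.2),1.7723))
E
```

```text
[ 0.57253969 -0.1608878   0.27927812] [ 3.14084743e+00 -1.39255673e-03  1.76705947e+00] [-5.411e-01 -1.140e-01  3.163e-01  2.000e-04 -4.000e-04 -1.700e-03]
```

Emit:
servo_tool(targets="1 -0.15 -0.03 0 0 0 0;1 -0.3 -0.06 0.1 0 0 0;1 -0.45 -0.09 0.2 0 0 0;1 -0.541 -0.114 0.316 0 0 -0.0015;1 -0.541 -0.114 0.316 0 0 -0.0015;1 -0.541 -0.114 0.316 0 0 -0.0015;1 -0.541 -0.114 0.316 0 0 -0.0015")

```text
time: 12.57
tool_pos: [0.5713, -0.2941, 0.2014]
ee_rot: [3.14, -0.003, 1.778]
wrist_force: [-0.3, 1.0, 0.8]
width: 0.094
```

```bash
cat > ov.py <<'E'
from h import *
import pickle
def X(q,P):
    P=np.array(P,float);c,s_=np.cos(q[2]),np.sin(q[2]); return np.c_[q[0]+c*P[:,0]-s_*P[:,1],q[1]+s_*P[:,0]+c*P[:,1],P[:,2]]
th=np.linspace(0,6.2832,40)
def lev(z0=0):
    return [np.c_[.0155*np.cos(th),.0155*np.sin(th),0*th+.04+z0],np.c_[.028*np.cos(th),.028*np.sin(th),0*th+.04+z0],np.c_[.16+.017*np.cos(th),.03+.017*np.sin(th),0*th+.034+z0],[[.028,.012,.03+z0],[.095,.012,.03+z0]],[[.028,-.012,.03+z0],[.095,-.012,.03+z0]]]
def draw(im,s,T,q,Ls):
    for P in Ls: cv2.polylines(im,[np.int32(w2pix(s,T,X(q,P))*8)],False,(0,0,255),1,cv2.LINE_AA,3)
E
python3 - <<'E'
from ov import *
qf,ql=pickle.load(open("q.pkl","rb"))
s,T,o=snap("wrist"); print(o["tool_pos"],o["ee_rot"],rel((.5709,-.2991,.006),1.7723))
im=s["image"][:,:,::-1].copy(); cv2.imwrite("pics/w10.png",im); draw(im,s,T,ql,lev())
cv2.imwrite("pics/ov10.png",cv2.resize(im[60:380,130:430],None,fx=1.85,fy=1.85,interpolation=cv2.INTER_CUBIC))
E
```

```text
[ 0.57128604 -0.29409753  0.20143748] [ 3.13988801e+00 -2.53633775e-03  1.77755551e+00] [-1.970e-02 -1.080e-02  7.872e-01  1.100e-03 -2.000e-04  1.900e-03]
```

View pics/ov10.png

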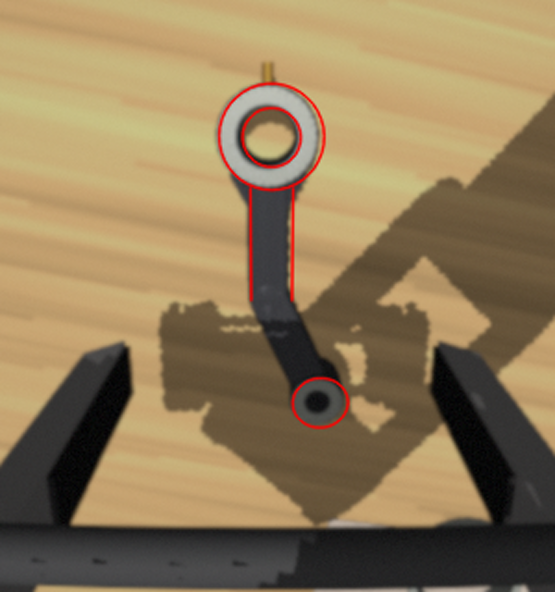

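The overlay fits lever A within about 1 mm. The hub is at (270,136) in the crop and the arm is straight ahead. Descending.

Emit:
servo_tool(targets="1 -0.016 -0.008 0.1 0.001 0 0.002;1 -0.016 -0.008 0.22 0.001 0 0.002;1 -0.016 -0.008 0.34 0.001 0 0.002;1 -0.016 -0.008 0.46 0.001 0 0.002;1 -0.016 -0.008 0.56 0.001 0 0.002;1 -0.016 -0.008 0.64 0.001 0 0.002;1 -0.016 -0.008 0.7 0.001 0 0.002;1 -0.016 -0.008 0.74 0.001 0 0.002;1 -0.016 -0.008 0.74 0.001 0 0.002;1 -0.016 -0.008 0.74 0.001 0 0.002")

```text
time: 13.45
tool_pos: [0.571, -0.2988, 0.0171]
ee_rot: [-3.141, -0.001, 1.772]
wrist_force: [-0.1, 0.1, -0.3]
width: 0.0938
```

```bash
python3 - <<'E'
from ov import *
s,T,o=snap("wrist"); print(o["tool_pos"],o["ee_rot"],rel((.5709,-.2991,.006),1.7723))
im=s["image"][:,:,::-1].copy(); cv2.imwrite("pics/w11.png",im)
E
```

```text
[ 0.5709592  -0.29875822  0.01707781] [-3.14090871e+00 -6.82584769e-04  1.77186364e+00] [ 0.0012 -0.0013  0.0471  0.0001  0.0001 -0.0002]
```

View pics/w11.png

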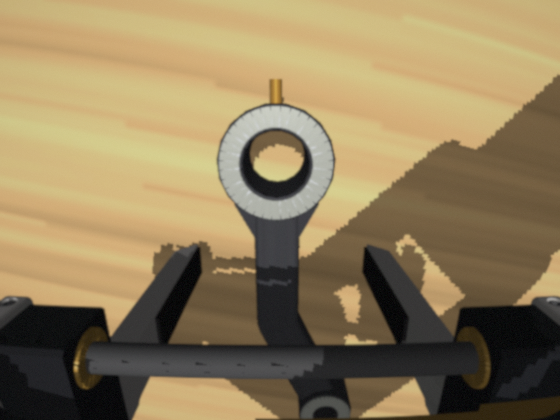

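The arm is at (277,245), about 2 mm left of the jaw centre at 282. Correcting, lowering and closing.

Emit:
servo_tool(targets="1 -0.008 0 0.02 0 0 0;1 -0.008 0 0.042 0 0 0;1 -0.008 0 0.042 0 0 0;0.6 -0.008 0 0.042 0 0 0;0.4 -0.008 0 0.042 0 0 0;0 -0.008 0 0.042 0 0 0;0 -0.008 0 0.042 0 0 0;0 -0.008 0 0.042 0 0 0;0 -0.008 0 0.042 0 0 0;0 -0.008 0 0.042 0 0 0;0 -0.008 0 0.042 0 0 0;0 -0.008 0 0.042 0 0 0")

```text
time: 14.5
tool_pos: [0.5702, -0.3013, 0.0049]
ee_rot: [-3.139, -0.002, 1.77]
wrist_force: [0.2, -0.0, -0.9]
width: 0.0378
```

Emit:
servo_tool(targets="0 0 0 0 0 0 0;0 0 0 0 0 0 0;0 0 0 0 0 0 0;0 0 0 0 0 0 0;0 0 0 0 0 0 0;0 0 0 0 0 0 0")

```text
time: 15.0
tool_pos: [0.5702, -0.3014, 0.0049]
ee_rot: [-3.139, -0.002, 1.77]
wrist_force: [0.4, -1.8, -0.4]
width: 0.0238
```

Width 23.8 mm, so the arm is gripped. Lifting 170 mm.

Emit:
servo_tool(targets="0 0 0 -0.02 0 0 0;0 0 0 -0.06 0 0 0;0 0 0 -0.12 0 0 0;0 0 0 -0.18 0 0 0;0 0 0 -0.25 0 0 0;0 0 0 -0.33 0 0 0;0 0 0 -0.41 0 0 0;0 0 0 -0.49 0 0 0;0 0 0 -0.57 0 0 0;0 0 0 -0.63 0 0 0;0 0 0 -0.68 0 0 0;0 0 0 -0.68 0 0 0")

```text
time: 16.0
tool_pos: [0.5716, -0.302, 0.1783]
ee_rot: [3.141, 0.001, 1.771]
wrist_force: [1.4, 0.2, -5.7]
width: 0.0237
```

```bash
python3 - <<'E'
from ov import *
s,T,o=snap("wrist"); print(o["tool_pos"],o["ee_rot"],o["width"],o["wrist_force"],o["wrist_torque"])
im=s["image"][:,:,::-1].copy(); cv2.imwrite("pics/w12.png",im)
s,T,o=snap("scene"); cv2.imwrite("pics/s12.png",cv2.resize(s["image"][90:290,100:340,::-1],None,fx=3,fy=3))
E
```

```text
[ 0.57155991 -0.30203964  0.17827369] [3.14050697e+00 1.17915450e-03 1.77052220e+00] 0.023736778315302454 [ 1.39586015  0.18897488 -5.68832984] [-0.02504674 -0.0866768   0.05151172]
```

View pics/w12.png

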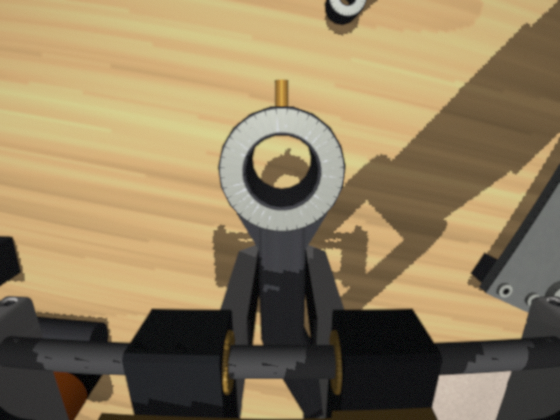

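View pics/s12.png

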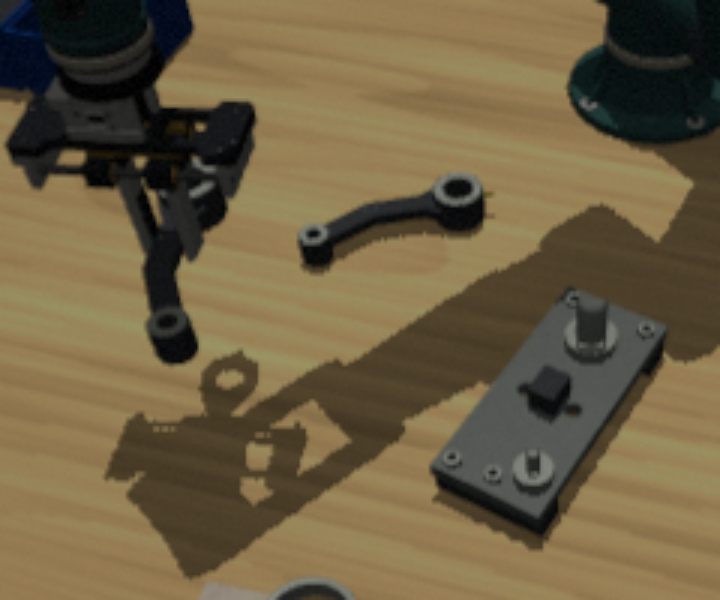

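The lever is held level: the ring's apparent size relative to the model is unchanged from before the lift. The hub is centred at (281,168). Carrying it high to the fixture.

```bash
python3 - <<'E'
from h import *
print(rel((.535,-.13,.185),1.55));print(rel((.5137,.0258,.185),1.333))
E
```

```text
[ 0.7    -0.0031 -0.0402 -0.001  -0.0007  0.0702]
[ 1.3277e+00  3.7100e-02 -3.8700e-02 -1.1000e-03 -6.0000e-04  1.3930e-01]
```

Emit:
servo_tool(targets="0 0.04 0 -0.03 0 0 0.004;0 0.12 0 -0.03 0 0 0.012;0 0.21 0 -0.03 0 0 0.021;0 0.3 0 -0.03 0 0 0.03;0 0.4 0 -0.03 0 0 0.04;0 0.5 0 -0.03 0 0 0.05;0 0.6 0 -0.03 0 0 0.06;0 0.7 0 -0.03 0 0 0.07;0 0.78 0 -0.03 0 0 0.08;0 0.84 0 -0.03 0 0 0.085;0 0.84 0 -0.03 0 0 0.085;0 0.84 0 -0.03 0 0 0.085")

```text
time: 17.1
tool_pos: [0.528, -0.0944, 0.182]
ee_rot: [-3.137, -0.002, 1.505]
wrist_force: [-0.2, 0.4, -7.0]
width: 0.0239
```

```bash
python3 - <<'E'
from h import *
o=get_obs();print(o["tool_pos"],o["ee_rot"],o["width"],rel((.5137,.0258,.185),1.333))
E
```

```text
[ 0.52800642 -0.09441172  0.18203265] [-3.13672169e+00 -1.54867460e-03  1.50525201e+00] 0.02393219016813801 [ 4.761e-01 -8.870e-02 -1.070e-02 -1.600e-03 -4.000e-04  5.480e-02]
```

Emit:
servo_tool(targets="0 0.04 -0.01 -0.01 0 0 0.005;0 0.11 -0.02 -0.01 0 0 0.013;0 0.19 -0.03 -0.01 0 0 0.022;0 0.27 -0.05 -0.01 0 0 0.031;0 0.35 -0.065 -0.01 0 0 0.04;0 0.42 -0.08 -0.01 0 0 0.048;0 0.46 -0.086 -0.01 0 0 0.0548;0 0.476 -0.0887 -0.01 0 0 0.0548;0 0.476 -0.0887 -0.01 0 0 0.0548;0 0.476 -0.0887 -0.01 0 0 0.0548;0 0.476 -0.0887 -0.01 0 0 0.0548")

```text
time: 18.02
tool_pos: [0.5149, 0.0234, 0.1853]
ee_rot: [-3.138, -0.0, 1.33]
wrist_force: [-0.9, -0.2, -7.3]
width: 0.0236
```

```bash
python3 - <<'E'
from ov import *
s,T,o=snap("wrist"); print(o["tool_pos"],o["ee_rot"],o["width"],o["qvel"].round(3),rel((.5137,.0258,.135),1.333))
cv2.imwrite("pics/w13.png",s["image"][:,:,::-1])
s,T,o=snap("scene"); cv2.imwrite("pics/s13.png",cv2.resize(s["image"][110:290,200:380,::-1],None,fx=3.3,fy=3.3,interpolation=cv2.INTER_CUBIC))
s,T,o=snap("top"); cv2.imwrite("pics/t13.png",cv2.resize(s["image"][150:290,210:350,::-1],None,fx=4,fy=4,interpolation=cv2.INTER_CUBIC))
E
```

```text
[0.51493759 0.02342712 0.18533665] [-3.13822052e+00 -1.11152738e-04  1.33025806e+00] 0.02359552278776347 [-0.001  0.    -0.     0.005  0.     0.002] [ 7.800e-03 -6.500e-03  2.016e-01 -1.100e-03 -1.000e-04 -9.000e-04]
```

View pics/w13.png

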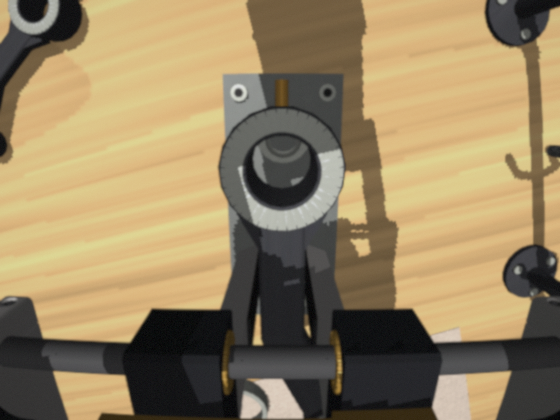

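View pics/s13.png

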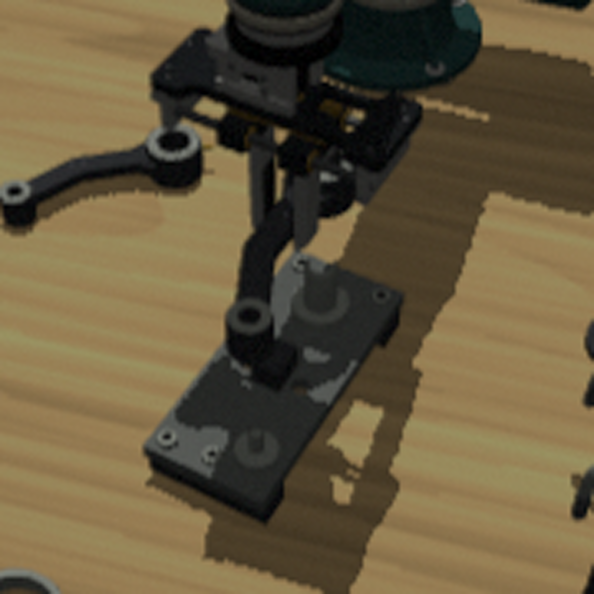

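View pics/t13.png

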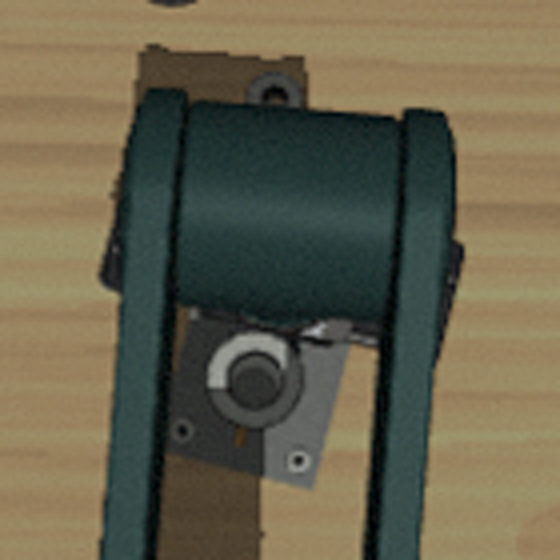

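The spigot shows through the bore, both in the wrist view at (283,160) and in the top view. Lowering 48 mm to hold height with small corrections.

Emit:
servo_tool(targets="0 0.008 -0.006 0.01 -0.001 0 -0.001;0 0.008 -0.006 0.04 -0.001 0 -0.001;0 0.008 -0.006 0.07 -0.001 0 -0.001;0 0.008 -0.006 0.1 -0.001 0 -0.001;0 0.008 -0.006 0.13 -0.001 0 -0.001;0 0.008 -0.006 0.16 -0.001 0 -0.001;0 0.008 -0.006 0.18 -0.001 0 -0.001;0 0.008 -0.006 0.19 -0.001 0 -0.001;0 0.008 -0.006 0.19 -0.001 0 -0.001;0 0.008 -0.006 0.19 -0.001 0 -0.001")

```text
time: 19.0
tool_pos: [0.5139, 0.0269, 0.1381]
ee_rot: [3.141, -0.001, 1.334]
wrist_force: [0.1, 0.4, -7.5]
width: 0.0237
```

```bash
python3 - <<'E'
from ov import *
qf,ql=pickle.load(open("q.pkl","rb"))
fx=[np.c_[-.07+.0145*np.cos(th),.0145*np.sin(th),0*th+.1]]
s,T,o=snap("wrist"); print(o["tool_pos"],o["ee_rot"],o["width"],o["qvel"].round(3),o["wrist_force"].round(1),rel((.5137,.0258,.135),1.333))
yaw=o["ee_rot"][2]; ty=np.array([np.sin(yaw),-np.cos(yaw)]); b=o["tool_pos"][:2]-.06*ty; q=[*b,yaw-np.pi/2]; zu=o["tool_pos"][2]-.0049
sp=X(qf,[[-.07,0,.1],[.09,.03,.075]]); lv=X(q,[[0,0,zu],[.16,.03,zu]]); print("bore err",lv[0]-sp[0],"eye err",lv[1]-sp[1])
def both(n,x,y,w,h,f):
    s,T,o=snap(n); im=s["image"][:,:,::-1].copy(); im2=im.copy(); draw(im2,s,T,q,lev(zu)); draw(im2,s,T,qf,fx)
    g=lambda i:cv2.resize(i[y:y+h,x:x+w],None,fx=f,fy=f,interpolation=cv2.INTER_CUBIC)
    cv2.imwrite(f"pics/{n}14.png",np.hstack([g(im),g(im2)]))
both("wrist",190,50,190,250,2.1);both("scene",230,130,110,130,3.6);both("top",240,160,70,120,5)
E
```

```text
[0.51388646 0.02685528 0.13813324] [ 3.14137036e+00 -9.00103000e-04  1.33438972e+00] 0.02372505855022883 [-0.    -0.008 -0.014 -0.001  0.001  0.001] [ 0.1  0.4 -7.5] [-0.0046 -0.0006  0.0141  0.0003 -0.0004  0.0004]
bore err [0.00015468 0.00096313 0.03323324] eye err [0.00016643 0.00119    0.05823324]
```

View pics/wrist14.png

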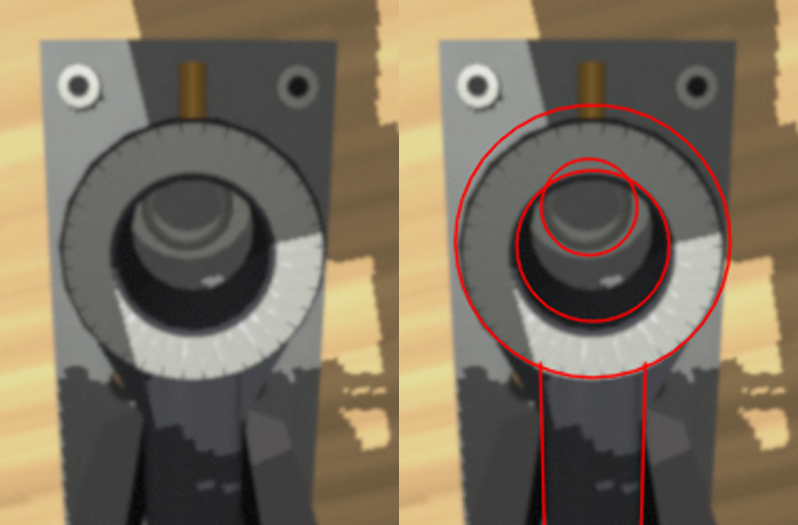

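View pics/scene14.png

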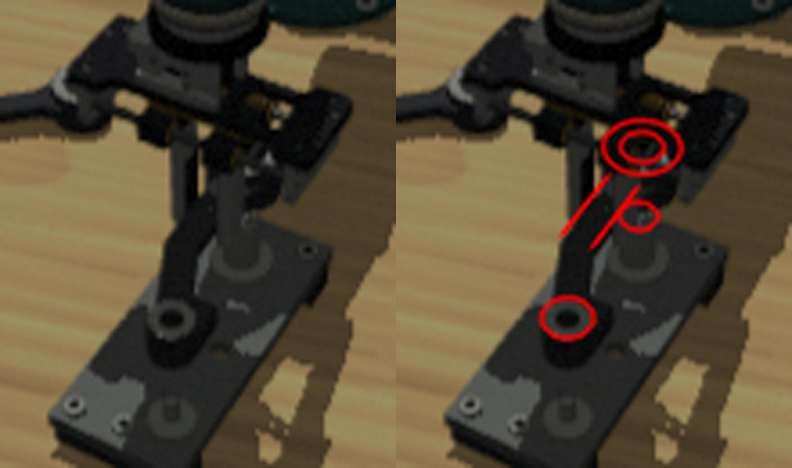

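View pics/top14.png

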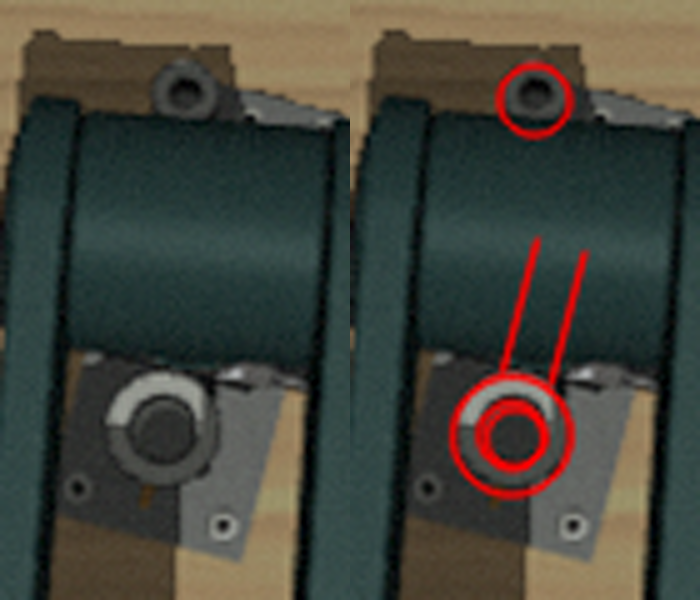

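Bore and spigot are concentric in the top view at (162,430). The eye matches its predicted place in the scene view at (172,318), and the lever is level. I'll hold a moment, then check that it's steady and look at the rail.

Emit:
servo_tool(targets="0 -0.004 -0.002 0.008 0 0 0;0 -0.004 -0.002 0.008 0 0 0;0 -0.004 -0.002 0.008 0 0 0;0 -0.004 -0.002 0.008 0 0 0;0 -0.004 -0.002 0.008 0 0 0;0 -0.004 -0.002 0.008 0 0 0;0 -0.004 -0.002 0.008 0 0 0;0 -0.004 -0.002 0.008 0 0 0")

```text
time: 19.87
tool_pos: [0.5131, 0.026, 0.1361]
ee_rot: [3.141, -0.001, 1.334]
wrist_force: [-0.0, 0.1, -7.7]
width: 0.0239
```

```bash
python3 - <<'E'
from ov import *
qf,ql=pickle.load(open("q.pkl","rb"))
o=get_obs(); print(o["time"],o["tool_pos"],o["ee_rot"],o["width"],o["qvel"].round(3),o["wrist_force"].round(1))
yaw=o["ee_rot"][2]; ty=np.array([np.sin(yaw),-np.cos(yaw)]); b=o["tool_pos"][:2]-.0593*ty; q=[*b,yaw-np.pi/2]; zu=o["tool_pos"][2]-.0049
sp=X(qf,[[-.07,0,.1],[.09,.03,.075]]); lv=X(q,[[0,0,zu],[.16,.03,zu]]); print("bore err",lv[0]-sp[0],"eye err",lv[1]-sp[1])
s,T,o=snap("scene"); cv2.imwrite("pics/s15.png",cv2.resize(s["image"][110:330,180:440,::-1],None,fx=3,fy=2.7,interpolation=cv2.INTER_CUBIC))
E
```

```text
19.8667 [0.51308606 0.02601941 0.13610677] [ 3.14146225e+00 -9.35426998e-04  1.33438037e+00] 0.0239062356343202 [ 0.001  0.    -0.001  0.001  0.003 -0.001] [-0.   0.1 -7.7]
bore err [ 3.49319697e-05 -3.61437254e-05  3.12067688e-02] eye err [4.66066601e-05 1.89204356e-04 5.62067688e-02]
```

View pics/s15.png

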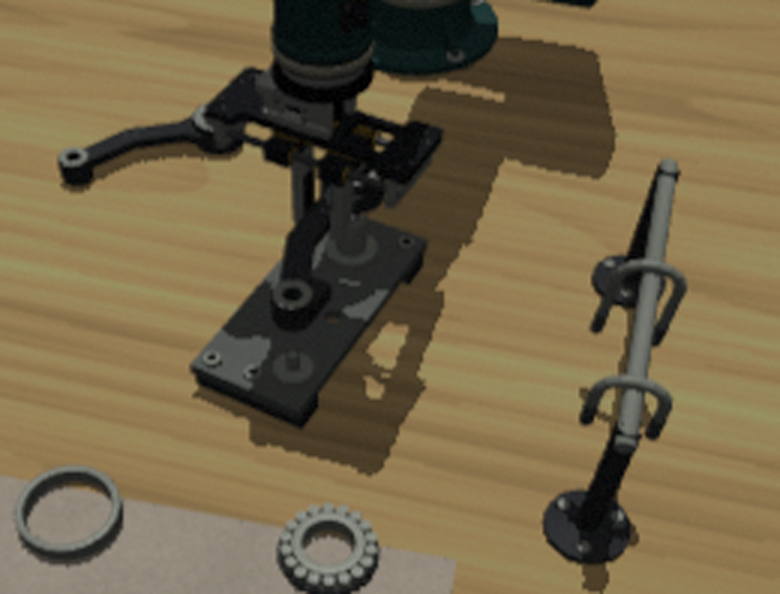

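Both U-bolts hang on the bar at (640,290) and (627,405). The rings are where they were, and the lever hovers steadily over the fixture. Handing in.

```bash
python3 -c "
from bench import robot
print(robot.close_job())"
```

```text
the job is handed in; nothing more can be done
None
```

The U-bolt is hanging on the rail, and the arm is holding the lever over the fixture, ready for you to wipe the pins. I handed the job in at about 20 s of the 72 s allowed; no verdict is reported.

- **U-bolt:** I lifted it out by its legs, hung it on bare bar near the middle of the rail and let go. The last picture shows it still astride the bar, with the short U-bolt beside it where it was.
- **Lever:** I took the one farther from the base and pinched it across the arm at about x = 59 mm.
- **Position over the pins:** By my estimate the lever's underside is 31 mm above the spigot tip. Bore and eye are each within about 1 to 2 mm of centre.
- **Steadiness:** The lever looks level (the tool is within 0.001 rad of vertical), joint speeds are about zero and the grip width is 23.9 mm. The wrist carries 7.7 N, which fits the lever's weight. I saw no contact with the fixture.

**Disagreements:**
- The top camera put the eye about 1 px (2 to 3 mm) further out than my model, but the scene camera agreed with it.
- The wrist view suggested the hub had shifted 1 to 2 mm in the grip. I corrected for about half of that.

Both are well inside the limits. The bearing and race looked undisturbed in the last picture, but I didn't measure them.

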